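# Hold the pusher down in the chocolate grater's feed slot

### The job

Take the white pusher out of its stand by its hand grip, lower its flat blade through the narrow feed slot on top of the chocolate grater (either way round), and press it fully home, until its collar meets the feed neck and the spring-loaded feed plate inside is pushed down. Finish while still gripping the pusher and holding it down there against the spring: do not let go, and the program ends while holding. Leave the cupcakes, liners, timer, teaspoon and other things around where they are.

Things in the scene. Friction and masses are not known exactly. Their poses are not given: they have to be found in the camera images.
- pusher_grip (a point): centre of the upright hand grip of the white plastic pusher (one rigid loose part, about 0.12 kg). Grip 22 mm thick along its own x, 42 mm wide along y, top 26 mm above this point, meeting the collar 26 mm below it. z is up along the pusher. At the start it hangs upright in the stand by its collar, blade inside; free it by raising it straight up over 80 mm
- pusher_collar (a point): middle of the underside of the pusher's collar (38 x 62 mm, 6 mm thick), 32 mm below pusher_grip, same axes; this face meets the feed neck when the pusher is home. Below it is a flat blade, 16 mm thick (x), 40 mm wide (y), 80 mm long, with a round nose
- pusher_tip (a point): the lowest point of the pusher's round-nosed blade, 112 mm below pusher_grip, same axes
- stand: steel stand for the pusher, fixed, standing in the large sheet pan: foot 80 x 100 mm, upright rectangular sleeve 34 x 58 mm outside with a pocket 22 (x) x 46 (y) mm. Origin at the centre of its underside, z up, pocket long side along y
- stand_rim (a point): centre of the sleeve's open top, on the level of its rim, 93 mm above the stand's underside; same axes as the stand
- grater: chocolate grater, fixed: grey base 160 x 140 mm, hollow steel housing, guard top 122 x 136 mm at 120 mm height, on its middle a raised grey feed neck 46 x 70 mm, 14 mm high, with the feed slot. Its front (own -x side) has a dark outlet and a black knob. Origin at the centre of its underside, z up
- slot_mouth (a point): centre of the feed slot's mouth on the top face of the feed neck, 134 mm above the grater's underside. Slot 18 mm (along its own x) by 42 mm (along its own y), that is 2 mm more than the blade both ways, 26 mm long straight down, then a hollow. z up
- feed_plate (a joint): how far (m) the spring-loaded feed plate under the slot is pushed down: 0 at rest, when its top lies 50 mm below the slot's mouth; 0.030 when the pusher's collar meets the neck; stop at 0.036. The spring pushes up with about 2.4 N at 0 and about 8 N at 0.030, enough to lift the pusher again if it is let go
- cupcake_a: dark cupcake in a silver paper, 75 mm across, 64 mm high, loose in the large sheet pan between grater and stand
- liner_stack: stack of foil cupcake liners, 72 mm across, 61 mm high, loose, behind the stand
- timer: round kitchen timer, 62 mm across, 44 mm high, loose, behind the grater
- teaspoon: teaspoon, 130 mm long, loose on the table's front edge strip
Not all that is in view belongs to the job. Of the things that look like the part that bears pusher_grip, the largest one is meant.

How it is judged (in metres and radians):
On the way, in this order (a step that is already met when the one before it is completed fails the run):
1. the pusher is drawn up right out of its stand in the gripper (z of pusher_tip in the frame of stand_rim above 0.005 m and contact force between the fingers and pusher above 1 N), for 0.1 s.
2. the blade has passed into the feed slot, upright (z of pusher_tip in the frame of slot_mouth below -0.02 m and horizontal distance between pusher_collar and slot_mouth below 0.006 m and angle between pusher_tip's own z axis and vertical below 0.08 rad), for 0.1 s.
At the end, for the whole second after the job is handed in: Blade through the slot: tilt under 0.08 rad, collar centre within 6 mm and turned within 0.12 rad of the slot, collar at most 5 mm above the neck; feed plate down over 25 mm, bearing on the pusher with over 2 N; fingers still holding it with over 3 N through the last second (horizontal distance between pusher_collar and slot_mouth below 0.006 m and angle between pusher_tip's own z axis and vertical below 0.08 rad and z of pusher_collar in the frame of slot_mouth below 0.005 m and angle between the y axis of pusher_tip and the y axis of slot_mouth, either way round below 0.12 rad and value of joint feed_plate above 0.025 m and contact force between pusher and feed_plate above 2 N and contact force between the fingers and pusher above 3 N); the arm keeps its last pose, push and grip.
It fails at once if a bystander (cupcake, liner stack, timer or teaspoon) is moved by more than 30 mm (distance of any of cupcake_a, liner_stack, timer, teaspoon from where it was at the start of the episode above 0.03 m).
It also fails if it takes over 43 s, if anything falls off the work surface, if the arm or the gripper's body presses on something with over 40 N, if the wrist force passes 120 N, or if a joint passes its speed limit or range.

### The arm

A 6-joint arm with a two-finger parallel gripper is mounted at the origin on a cart in front of the work surface, level with it; the furniture and walls round the work are solid. World frame = base frame: x ahead of the robot, y to its left, z up, the work surface at z = 0. Lengths are in mm, angles in rad, forces in N, time in s.
With the tool pointing down it reaches from about 275 to 750 mm from the base axis. Payload 10.2 kg.
Tool frame: the origin (TCP) lies at the very end of the fingers, on their centre line; the grasp point (between the pads) lies 19 mm behind it (ctrl.tcp_to_grasp is the distance from the TCP to the grasp point, in mm); z points along the fingers, y is the direction in which the jaws open and shut (so a half turn about z gives the same grasp; the last joint's range is limited). The gripper opens to 85 mm and grips with 20 to 120 N. Pads are 22 mm wide; open, the fingers measure 114 mm over their backs; the gripper's body (76 mm by 85 mm) begins 54 mm behind the grasp point. The pads swing forward as they close: fully open they stand 13 mm farther back than shut.
Start: joints at [-1.382, 0.313, 1.498, -0, 1.331, -0.223], TCP at [210.124, -481.122, 209.594] pointing down, gripper open.
Joint ranges: [-2.94, 2.94], [-0.97, 2.17], [0.19, 2.56], [-1.23, 4.37], [0.02, 3.11], [-2.88, 2.88]. Speed limits (rad/s): [2.39, 2.39, 3.01, 3.14, 3.14, 3.14].

### API

Orientations are given as a unit quaternion [w, x, y, z].
In Python, from rig import ctrl, cams, job gives the robot as it stands. The module is installed in compiled form; this text tells all that it offers.
- The arm moves only by the tool drive_tool, never from a script. Its arguments are lists of equal length, an entry for each row: "gripper": the opening, from 0 (shut) to 1 (fully open); "dp": the shift along the tool's x, y, z normalised to -1 to 1, where 1 is 0.2 m, a list of three; "twist": the turn about the tool's z normalised to -1 to 1, where 1 is 90 degrees. In form: {"gripper": [gripper, ...], "dp": [[tx, ty, tz], ...], "twist": [twist, ...]}. A call has 1 to 20 rows; each row is the pose to reach, as a shift and turn from the pose commanded when the call began, along the tool's axes at that moment; what a row does not reach only later rows make up. A row lasts 1/10 s, in which the tool goes at most 50 mm and 8.59 degrees, less where a joint would pass 70% of its speed; a pose out of reach is approached as far as the arm can. A call with a number of a shift or a turn outside -1 to 1 is refused whole. A call with a gripper value outside its range is refused whole. The fingers move at their own pace and stop on an object; "newtons" is the grip in N (left out, the last holds). Time passes only in rows, so rows that repeat a pose let the fingers close. It gives the time, the measured TCP pose, the force and the opening at its end, in the units of the state.
- ctrl.sense(): the state, without advancing time (a new reading comes with each control period).
- cams.capture(name): name is "scene" or "top"; returns a dict with "pixels" (480x640x3 uint8, red, green, blue), "camera_matrix" (3x3 intrinsics, pixels), "k1" (the pictures are not rectified: a ray, as slopes to the right and down, at radius r is drawn at 1 + k1 r^2 times it, then the intrinsics apply), "xyz" and "orientation" of the camera in the world. Camera axes: x right, y down, z forward; pixel columns grow to the right and rows downward; lengths in mm; the calibration is good to about 2 mm. A picture is of the moment at which its call begins. There is no depth.
- job.finish_job(): hands the job in, once; it reports no verdict.
The state is a dict: "time_s": time; "joints": joint angles; "dq": joint speeds; "tau": joint torques, N m; "eef_pos": TCP position; "ee_rot": TCP orientation; "force": force on the tool from outside, world axes, zero at the start; "wrist_torque": the same for the moment, N m; "grip_width": opening from 0.0 (shut) to 1.0 (fully open).
Only numpy, scipy, OpenCV 4.12 (cv2) and the standard library are available. Lean on these libraries where they do the work, as an engineer would, in place of code of your own. Each camera call takes 0.05 s, during which the arm holds its last target.

## Working session

There is one attempt and no reset: what is moved stays moved. The work goes in short steps, Python scripts to look and compute and a tool call to move; the robot and the scene stay as the last step left them, time stands still between calls to the robot, and variables do not carry over. Pictures are saved under pics/ and viewed, and the job is handed in when it is done.

Besides the shell and the picture viewer there is one more tool, called after "Request:" as name(argument=value, ...) on one line, values as JSON. drive_tool: Moves the arm, as the interface text tells. Scaled input: -1 to 1 covers 0.2 m each way for a shift and 90 degrees each way for a turn. Its arguments: {"type":"object","properties":{"gripper":{"type":"array","items":{"type":"number"}},"dp":{"type":"array","items":{"type":"array","items":{"type":"number"}}},"twist":{"type":"array","items":{"type":"number"}},"newtons":{"type":"number"}},"required":["gripper","dp","twist"]}

```bash
mkdir -p pics; cat > h.py <<'E'
import numpy as np, cv2, pickle
from scipy.spatial.transform import Rotation as R
def Rq(q): return R.from_quat([q[1],q[2],q[3],q[0]]).as_matrix()
def ray(c,u,v):
    K=c["camera_matrix"]; x=(u-K[0][2])/K[0][0]; y=(v-K[1][2])/K[1][1]
    rd=np.hypot(x,y); r=rd
    for _ in range(50): r=rd/(1+c["k1"]*r*r)
    s=r/rd if rd>0 else 1
    d=Rq(c["orientation"])@np.array([x*s,y*s,1.]); return np.array(c["xyz"],float),d
def onz(c,u,v,z):
    o,d=ray(c,u,v); return o+d*(z-o[2])/d[2]
def proj(c,p):
    q=Rq(c["orientation"]).T@(np.array(p,float)-np.array(c["xyz"])); x,y=q[:2]/q[2]
    f=1+c["k1"]*(x*x+y*y); K=c["camera_matrix"]; return np.array([K[0][0]*x*f+K[0][2],K[1][1]*y*f+K[1][2]])
def save(c,n): cv2.imwrite(n,cv2.cvtColor(c["pixels"],cv2.COLOR_RGB2BGR))
def crop(c,n,u0,v0,u1,v1,s):
    im=cv2.cvtColor(c["pixels"],cv2.COLOR_RGB2BGR)[v0:v1,u0:u1]
    im=cv2.resize(im,None,fx=s,fy=s,interpolation=cv2.INTER_CUBIC); cv2.imwrite(n,im)
E
python3 - <<'E'
from rig import ctrl,cams
from h import *
print(ctrl.sense(), ctrl.tcp_to_grasp)
for n in("scene","top"):
    c=cams.capture(n); save(c,f"pics/{n}0.png"); pickle.dump(c,open(n+"0.pkl","wb"))
    print(n,c["camera_matrix"],c["k1"],c["xyz"],c["orientation"])
E
```

```text
{'time_s': 0.0, 'joints': array([-1.38241733e+00,  3.13437647e-01,  1.49846159e+00, -2.22509714e-05,
        1.33102766e+00, -2.23432229e-01]), 'dq': array([-0.00108611, -0.00100724,  0.00114954, -0.00177496, -0.00025227,
       -0.00135623]), 'tau': array([-6.28412290e-04, -4.12265074e+01, -2.59745693e+01, -2.49505629e-04,
        4.13007976e-03, -5.33282858e-06]), 'eef_pos': array([ 210.05115954, -480.81743415,  209.03220451]), 'ee_rot': array([-6.67205352e-04,  9.78875471e-01,  2.04456274e-01,  8.87936495e-07]), 'force': array([-0.21773688,  0.21863043,  0.07506663]), 'wrist_torque': array([-0.00283993,  0.00941668, -0.01997328]), 'grip_width': 1.0031784113541125} 18.700000000000003
scene [[622.4003631    0.         310.01604795]
 [  0.         622.4003631  240.08566553]
 [  0.           0.           1.        ]] -0.09749044543678305 [  -59.25158286 -1111.94975555  1130.39161701] [-0.42516013  0.8748788  -0.20843928  0.10187747]
top [[472.22746278   0.         322.04018204]
 [  0.         472.22746278 236.37815756]
 [  0.           0.           1.        ]] -0.03242853698207758 [ 403.04630795   53.91179392 1060.95069075] [-0.07096847  0.70840243 -0.69997404  0.05626551]
```

View pics/scene0.png

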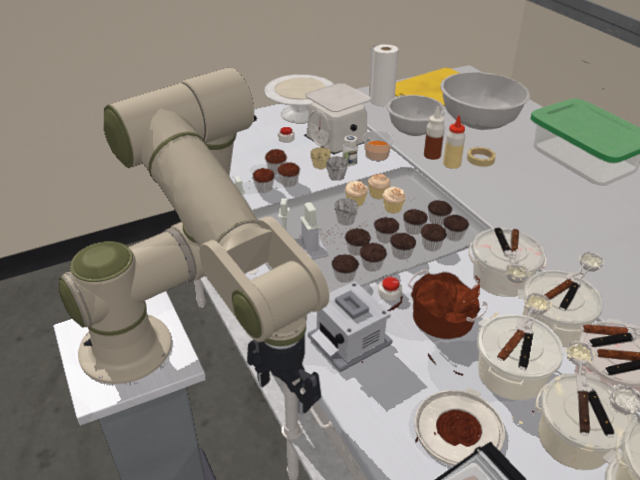

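View pics/top0.png

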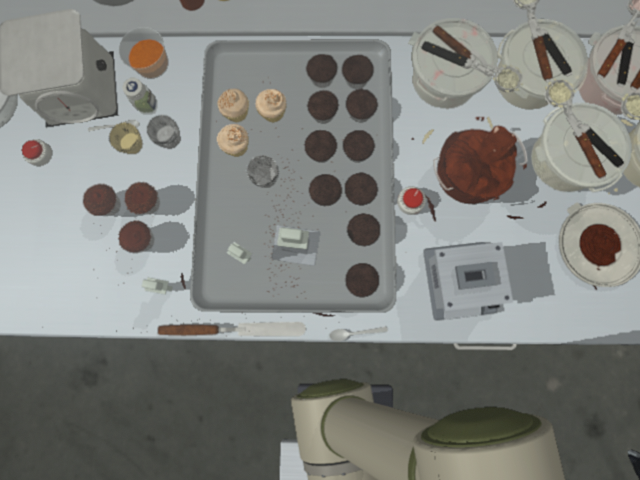

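Things that could be taken for the pusher, in the top picture: the white part in the steel stand at (291,236), a smaller one at (237,253), and a smaller one at (153,285). I choose (291,236), which is the largest and is in the stand. I'll check it in a close crop.

```bash
python3 - <<'E'
from h import *
t=pickle.load(open("top0.pkl","rb"));s=pickle.load(open("scene0.pkl","rb"))
crop(t,"pics/t_p.png",225,205,335,275,7)
crop(t,"pics/t_g.png",420,230,520,325,6)
crop(s,"pics/s_p.png",265,190,345,260,8)
crop(s,"pics/s_g.png",300,270,410,370,6)
E
```

```text
(no output)
```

View pics/t_p.png

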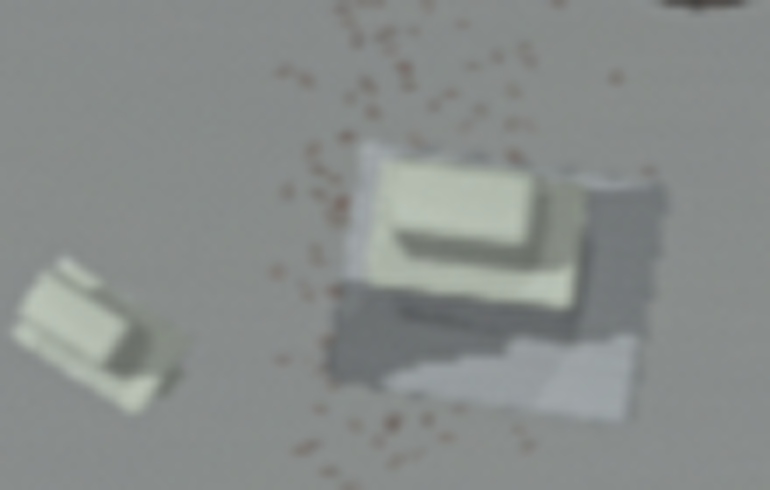

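View pics/t_g.png

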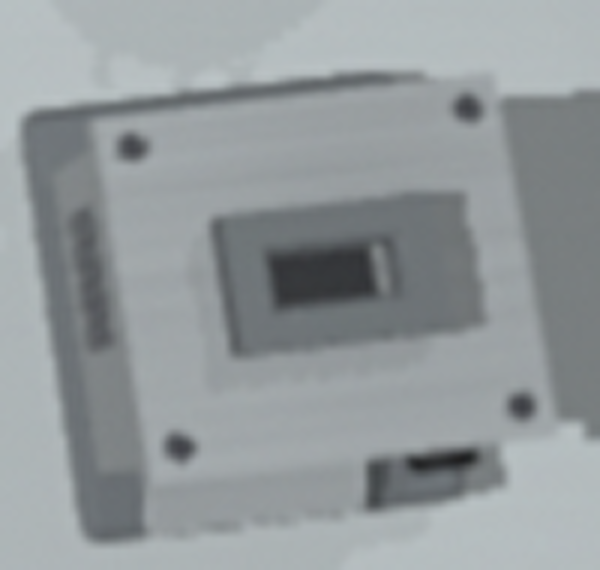

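View pics/s_p.png

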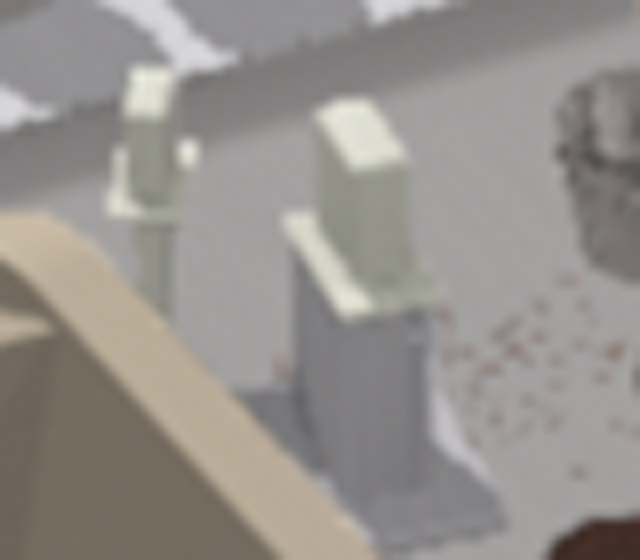

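View pics/s_g.png

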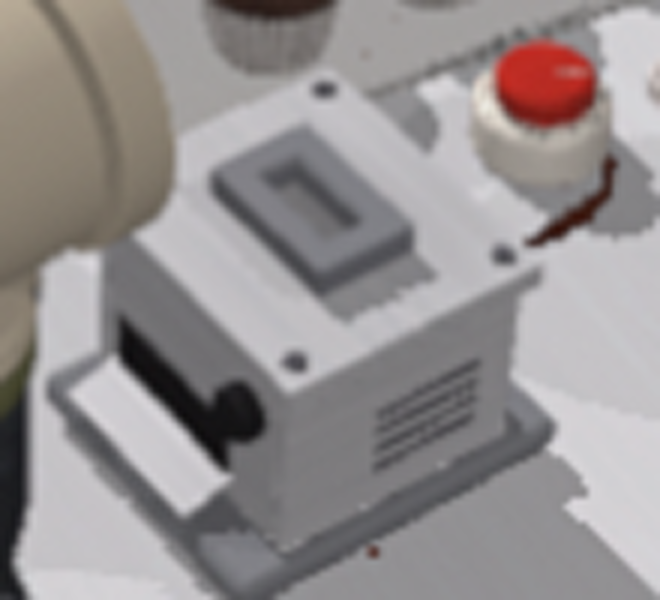

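```bash
cat > fit.py <<'E'
from h import *
from scipy.optimize import least_squares
t=pickle.load(open("top0.pkl","rb"));s=pickle.load(open("scene0.pkl","rb"))
def px(l,o,k): return [(o[0]+(a+.5)/k-.5,o[1]+(b+.5)/k-.5) for a,b in l]
def fit(obs,x0,fz=None):
    def res(p):
        x,y,z,a=p; 
        if fz is not None: z=fz
        M=R.from_euler('z',a).as_matrix(); r=[]
        for c,l,uv in obs: r+=list(proj(c,M@np.array(l,float)+[x,y,z])-uv)
        return np.array(r)
    q=least_squares(res,x0,loss='soft_l1'); print(np.round(q.x,3)); print(np.round(res(q.x).reshape(-1,2),1).tolist()); return q.x
if __name__=="__main__":
    # image up = +x, right=-y
    L=[(9,21,134),(9,-21,134),(-9,-21,134),(-9,21,134)]
    g=[(t,l,u) for l,u in zip(L,px([(268,252),(392,237),(400,292),(275,307)],(420,230),6))]
    N=[(23,35,134),(23,-35,134),(-23,-35,134),(-23,35,134)]
    g2=[(t,l,u) for l,u in zip(N,px([(230,215),(465,192),(486,324),(247,353)],(420,230),6))]
    G=[(61,-68,120),(-61,-68,120)]
    g2+=[(t,l,u) for l,u in zip(G,px([(492,78),(555,430)],(420,230),6))]
    # scene: right = mostly +x ... front(-x) with outlet at left
    g3=[(s,l,u) for l,u in zip([(23,35,134),(23,-35,134),(-23,-35,134),(-23,35,134),(61,68,120),(61,-68,120),(-61,-68,120)],px([(308,125),(412,235),(320,280),(212,180),(325,68),(540,270),(290,392)],(300,270),6))]
    print("grater top only");fit(g+g2,[390,-250,0,0.1],0)
    print("scene only");fit(g3,[390,-250,0,0.1],0)
    print("both");fit(g+g2+g3,[390,-250,0,0.1])
    P=[(11,21,151),(11,-21,151),(-11,-21,151),(-11,21,151)]
    p=[(t,l,u) for l,u in zip(P,px([(393,160),(535,173),(528,243),(388,231)],(225,205),7))]
    C=[(-19,31,99),(-19,-31,99)]
    p+=[(t,l,u) for l,u in zip(C,px([(370,285),(572,308)],(225,205),7))]
    p3=[(s,l,u) for l,u in zip([(11,21,151),(11,-21,151),(-11,-21,151),(-11,21,151),(-19,31,99),(-19,-31,99)],px([(372,98),(408,158),(355,168),(315,112),(285,213),(345,318)],(265,190),8))]
    print("pusher");fit(p,[440,110,2,0],2);fit(p3,[440,110,2,0],2);fit(p+p3,[440,110,2,0])
E
python3 fit.py
```

```text
grater top only
[ 498.246 -228.452    0.      62.959]
[[0.4, -0.1], [0.8, -0.0], [1.0, -0.1], [0.7, -0.1], [-1.5, -0.1], [-5.6, -0.4], [-5.0, 0.8], [-0.5, 0.2], [0.4, -1.0], [0.9, 0.9]]
scene only
[ 4.93134e+02 -2.32910e+02 -4.50000e-01  1.25793e+02]
[[-0.7, 0.4], [0.5, -0.7], [-0.2, -0.1], [-0.5, -1.2], [0.5, 0.5], [0.8, -0.4], [-0.2, 1.5]]
both
[ 497.895 -229.275   -4.642   75.523]
[[0.1, 0.3], [0.5, 0.4], [0.7, 0.3], [0.5, 0.2], [-1.7, 0.3], [-5.9, 0.1], [-5.4, 1.2], [-0.8, 0.5], [0.1, -0.4], [0.4, 1.3], [0.3, 0.3], [1.3, -0.8], [0.6, -0.3], [0.5, -1.4], [1.5, 0.4], [1.5, -0.4], [0.6, 1.1]]
pusher
[573.802 135.916   3.745 -81.769]
[[-0.2, -0.6], [0.8, -0.4], [0.5, 0.6], [-0.8, 0.2], [-0.7, 0.3], [0.3, -0.1]]
[571.09  131.83   37.435 -31.541]
[[0.2, -0.5], [0.9, 0.3], [-0.1, 0.6], [-0.2, -0.8], [-0.2, 0.5], [-0.4, -0.1]]
[574.125 136.383  -1.829 -62.93 ]
[[-0.1, -0.5], [0.7, -0.1], [0.3, 0.8], [-0.8, 0.3], [-0.8, 0.3], [0.0, 0.2], [0.2, -0.5], [1.3, 0.1], [0.4, 0.6], [-0.1, -0.7], [-0.2, 0.6], [0.2, -0.2]]
```

```bash
sed -i 's/N=\[(23,35,134),(23,-35,134),(-23,-35,134),(-23,35,134)\]/N=[(23,35,134),(-23,35,134)]/; s/px(\[(230,215),(465,192),(486,324),(247,353)\]/px([(230,215),(247,353)]/; s/q.x,3))/np.append(q.x,(q.x[3]+1.57)%np.pi-1.57),3))/; s/0\.1\],0)/0.1],0)/; s/,\[440,110,2,0\]/,[573,134,2,-.1]/g; s/\[390,-250,0,0.1\]/[496,-229,0,.12]/g' fit.py; python3 fit.py; python3 - <<'E'
from h import *
t=pickle.load(open("top0.pkl","rb"))
# check world of bystanders
for n,u,v,z in [("foil liner/cup",262,171,50),("cup a?",362,279,60),("cup up",363,230,60),("small pusher",237,253,100),("timer",412,200,44),("pan edge top",300,42,15)]:
    print(n,onz(t,u,v,z))
E
```

```text
grater top only
[ 4.98155e+02 -2.27647e+02  1.32000e-01  1.25000e-01  1.25000e-01]
[[-0.0, -0.0], [0.4, 0.0], [0.6, -0.1], [0.3, -0.1], [-1.9, -0.1], [-1.0, 0.2], [0.0, -0.9], [0.5, 1.0]]
scene only
[ 4.93134e+02 -2.32911e+02 -3.95700e+00  1.30000e-01  1.30000e-01]
[[-0.7, 0.4], [0.5, -0.7], [-0.2, -0.1], [-0.5, -1.2], [0.5, 0.5], [0.8, -0.4], [-0.2, 1.5]]
both
[ 4.97803e+02 -2.28798e+02 -5.10700e+00  1.23000e-01  1.23000e-01]
[[-0.2, 0.4], [0.2, 0.5], [0.4, 0.4], [0.1, 0.3], [-2.0, 0.4], [-1.1, 0.5], [-0.2, -0.2], [0.0, 1.4], [0.2, 0.3], [1.1, -0.8], [0.4, -0.3], [0.4, -1.4], [1.4, 0.5], [1.3, -0.4], [0.4, 1.2]]
pusher
[ 5.73802e+02  1.35916e+02  2.06900e+00 -8.70000e-02 -8.70000e-02]
[[-0.2, -0.6], [0.8, -0.4], [0.5, 0.6], [-0.8, 0.2], [-0.7, 0.3], [0.3, -0.1]]
[ 5.7109e+02  1.3183e+02  2.0520e+00 -1.2500e-01 -1.2500e-01]
[[0.2, -0.5], [0.9, 0.3], [-0.1, 0.6], [-0.2, -0.8], [-0.2, 0.5], [-0.4, -0.1]]
[ 5.74125e+02  1.36383e+02 -1.82900e+00 -9.80000e-02 -9.80000e-02]
[[-0.1, -0.5], [0.7, -0.1], [0.3, 0.8], [-0.8, 0.3], [-0.8, 0.3], [0.0, 0.2], [0.2, -0.5], [1.3, 0.1], [0.4, 0.6], [-0.1, -0.7], [-0.2, 0.6], [0.2, -0.2]]
foil liner/cup [734.66448188 212.93538143  50.        ]
cup a? [494.39985602  -9.81730684  60.        ]
cup up [600.1574298  -12.09967123  60.        ]
small pusher [541.31592298 250.37006298 100.        ]
timer [ 672.11821945 -121.74927525   44.        ]
pan edge top [1077.33460463  137.7799879    15.        ]
```

Request:
drive_tool(gripper=[1,1,1,1,1,1,1,1,1,1], dp=[[0,0,-0.25],[0,0,-0.5],[0.98,-0.71,-0.5],[0.98,-0.71,-0.5],[0.98,-0.71,-0.5],[0.98,-0.71,-0.5],[0.98,-0.71,-0.5],[0.98,-0.71,-0.5],[0.98,-0.71,-0.5],[0.98,-0.71,-0.5]], twist=[0,0,-0.678,-0.678,-0.678,-0.678,-0.678,-0.678,-0.678,-0.678])

```text
time_s: 1.1
eef_pos: [333.0, -272.2, 309.4]
ee_rot: [-0.0, 0.739, 0.674, 0.0]
force: [0.4, -0.3, -0.2]
grip_width: 0.998
```

Request:
drive_tool(gripper=[1,1,1,1,1,1], dp=[[1,0.5,0],[1,0.5,0],[1,0.5,0],[1,0.5,0],[1,0.5,0],[1,0.5,0]], twist=[0,0,0,0,0,0])

```text
time_s: 1.7
eef_pos: [452.1, -80.7, 309.2]
ee_rot: [-0.0, 0.74, 0.673, 0.0]
force: [-0.7, -0.6, -0.4]
grip_width: 0.999
```

Request:
drive_tool(gripper=[1,1,1,1,1,1,1], dp=[[1,0.5,0.2],[1,0.5,0.2],[1,0.5,0.2],[1,0.5,0.2],[1,0.5,0.2],[1,0.5,0.2],[1,0.5,0.2]], twist=[0,0,0,0,0,0,0])

```text
time_s: 2.4
eef_pos: [569.5, 106.1, 269.1]
ee_rot: [-0.0, 0.74, 0.672, -0.0]
force: [0.3, 0.3, 0.2]
grip_width: 1.004
```

```bash
cat > snap.py <<'E'
import sys
from rig import ctrl,cams
from h import *
n=sys.argv[1]
for k in("scene","top"):
    c=cams.capture(k); save(c,f"pics/{k}{n}.png"); pickle.dump(c,open(k+n+".pkl","wb"))
st=ctrl.sense(); print(st["time_s"],st["eef_pos"],st["ee_rot"],st["force"],st["grip_width"])
E
python3 snap.py 1
```

```text
2.5 [569.42335298 105.48670672 269.91842886] [ 1.85816343e-04  7.40480687e-01  6.72077613e-01 -2.56251299e-05] [-0.45104297 -0.04184364  0.24186887] 0.9971898848050327
```

View pics/scene1.png

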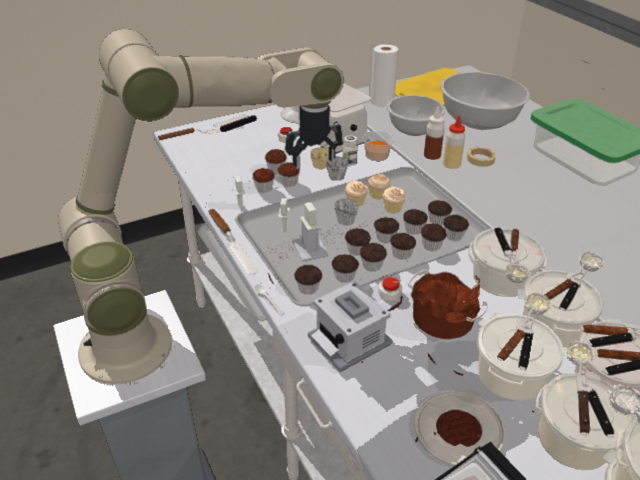

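View pics/top1.png

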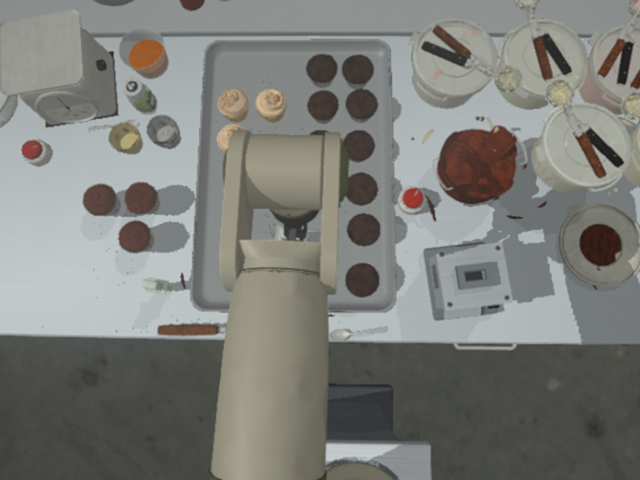

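```bash
python3 - <<'E'
from h import *
s=pickle.load(open("scene1.pkl","rb"))
print(proj(s,[569.4,105.5,269.9]))
o=[265,95]
M=Rq([0,.7405,.6721,0])
im=cv2.cvtColor(s["pixels"],cv2.COLOR_RGB2BGR)[100:260,265:365]
im=cv2.resize(im,None,fx=5,fy=5,interpolation=cv2.INTER_CUBIC)
def d(p,col):
    u=proj(s,p); cv2.circle(im,(int((u[0]-265+.5)*5),int((u[1]-100+.5)*5)),2,col,-1)
T=np.array([569.4,105.5,269.9])
d(T,(0,0,255))
for y in(-42.5,42.5,-57,57): d(T+M@[0,y,-13],(0,255,0))
cv2.imwrite("pics/s1c.png",im[:, :][:600]); cv2.imwrite("pics/s1d.png",im[350:])
crop(s,"pics/s1g.png",305,275,400,370,6)
E
```

```text
[314.11411645 174.52971254]
```

View pics/s1c.png

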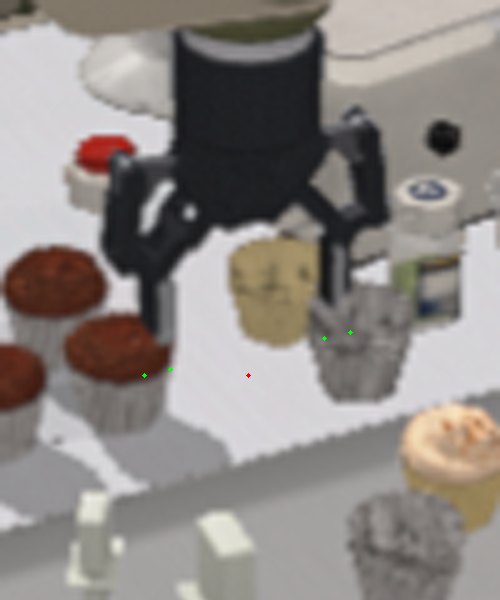

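View pics/s1g.png

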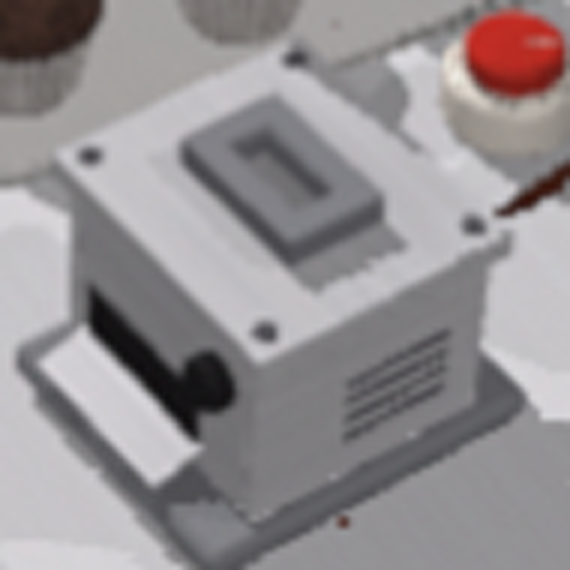

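Request:
drive_tool(gripper=[1,1,1,1,1,1,1,1,1,1], dp=[[0.154,0.009,0],[0.154,0.009,0],[0.154,0.009,0.15],[0.154,0.009,0.3],[0.154,0.009,0.45],[0.154,0.009,0.55],[0.154,0.009,0.65],[0.154,0.009,0.72],[0.154,0.009,0.79],[0.154,0.009,0.79]], twist=[0,0,0,0,0,0,0,0,0,0])

```text
time_s: 3.5
eef_pos: [573.3, 136.0, 110.4]
ee_rot: [-0.001, 0.74, 0.672, -0.001]
force: [0.9, 0.1, 0.3]
grip_width: 0.999
```

```bash
python3 snap.py 2; python3 - <<'E'
from h import *
s=pickle.load(open("scene2.pkl","rb"));crop(s,"pics/s2c.png",265,150,365,260,6)
E
```

```text
3.6 [574.43744717 136.49383267 112.39177977] [2.79275096e-04 7.39981191e-01 6.72627470e-01 2.14576616e-04] [-0.17875635  0.63814002 -0.0468113 ] 0.99970334242145
```

View pics/s2c.png

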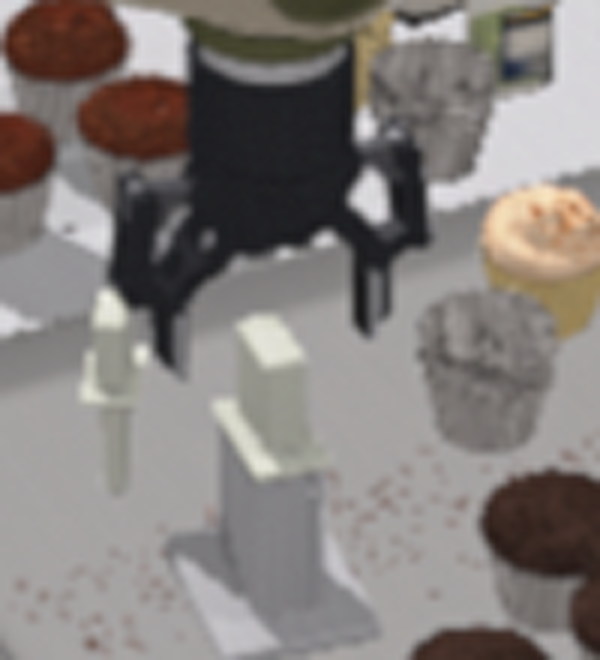

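```bash
python3 - <<'E'
from h import *
s=pickle.load(open("scene2.pkl","rb"))
T=np.array([574.4,136.5,112.0]);M=Rq([0,.740,.6726,0])
f=lambda p:((proj(s,p)-[265,150]+.5)*6-.5).round()
for dz in (-13,-23,-33):
  for y in(-42.5,42.5): print(dz,y,f(T+M@[0,y,dz]),f(T+M@[11,y,dz]),f(T+M@[-11,y,dz]))
print("grip top",f([574,136,153]),"collar pt",f([574,136,100]))
for dd in(20,40): print("shift along y",f(T+M@[0,-42.5,-13]+[0,dd,0]))
E
```

```text
-13 -42.5 [188. 402.] [180. 389.] [197. 415.]
-13 42.5 [360. 363.] [351. 350.] [369. 376.]
-23 -42.5 [188. 384.] [180. 371.] [196. 397.]
-23 42.5 [360. 345.] [351. 332.] [369. 358.]
-33 -42.5 [188. 366.] [179. 353.] [196. 379.]
-33 42.5 [360. 327.] [351. 315.] [370. 340.]
grip top [274. 333.] collar pt [274. 427.]
shift along y [169. 379.]
shift along y [151. 357.]
```

Request:
drive_tool(gripper=[0.4,0.4,0.4,0.4,0.4,0.4], dp=[[0,0,0],[0,0,0],[0,0,0],[0,0,0],[0,0,0],[0,0,0]], twist=[0,0,0,0,0,0], newtons=40)

```text
time_s: 4.2
eef_pos: [574.2, 137.4, 111.6]
ee_rot: [0.0, 0.74, 0.673, 0.0]
force: [0.1, -0.4, -0.2]
grip_width: 0.396
```

```bash
python3 snap.py 3; python3 - <<'E'
from h import *
s=pickle.load(open("scene3.pkl","rb"));crop(s,"pics/s3c.png",275,165,345,240,8)
E
```

```text
4.3 [574.24260444 137.41221792 111.59455874] [ 8.22307091e-06  7.39538597e-01  6.73114153e-01 -4.92961034e-06] [0.18530356 0.51428333 0.51748903] 0.39517956131467313
```

View pics/s3c.png

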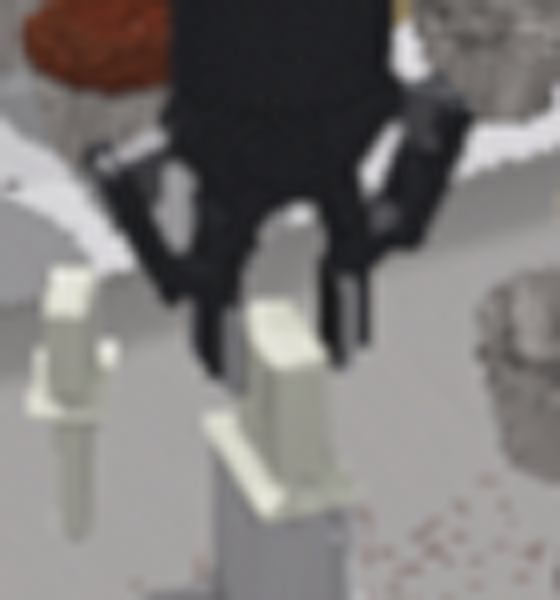

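```bash
python3 - <<'E'
from h import *
s=pickle.load(open("scene3.pkl","rb"))
im=cv2.cvtColor(s["pixels"],cv2.COLOR_RGB2BGR)[165:240,275:345]
im=cv2.resize(im,None,fx=8,fy=8,interpolation=cv2.INTER_CUBIC)
T=np.array([574.2,137.4,111.6]);M=Rq([0,.7395,.6731,0])
def d(p,col):
    u=(proj(s,p)-[275,165]+.5)*8; cv2.circle(im,tuple(int(a) for a in u),3,col,-1)
for y in(-16.8,16.8):
  for x in(-11,11): d(T+M@[x,y,-5],(0,0,255)); d(T+M@[x,y,-25],(0,255,255))
a=-.092;Q=R.from_euler('z',a).as_matrix()
for x in(-11,11):
  for y in(-21,21): d(Q@[x,y,151]+[574,136,2],(255,0,0)); d(Q@[x,y,99]+[574,136,2],(255,0,255))
for x in(-19,19):
  for y in(-31,31):d(Q@[x,y,99]+[574,136,2],(0,255,0))
cv2.imwrite("pics/s3d.png",im)
E
```

```text
(no output)
```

View pics/s3d.png

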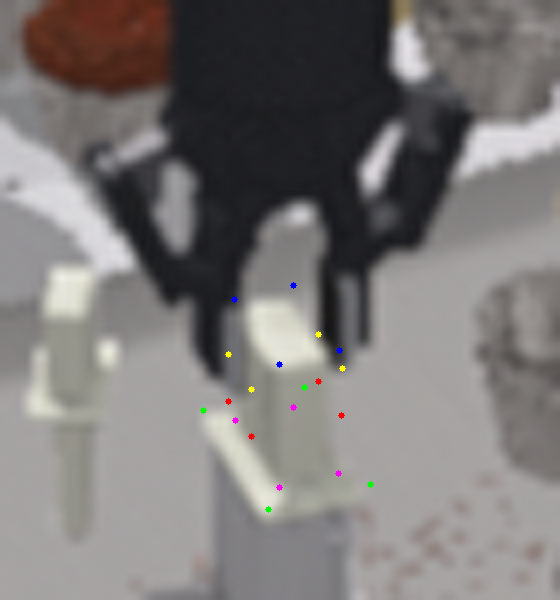

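Request:
drive_tool(gripper=[0.4,0.4,0.4], dp=[[0,0,0.015],[0,0,0.03],[0,0,0.03]], twist=[0,0,0])

```text
time_s: 4.6
eef_pos: [574.0, 137.4, 105.0]
ee_rot: [-0.0, 0.74, 0.673, -0.0]
force: [0.0, -0.2, -1.2]
grip_width: 0.4
```

Request:
drive_tool(gripper=[0.4,0.4,0.4], dp=[[0,0,0.008],[0,0,0.015],[0,0,0.015]], twist=[0,0,0])

```text
time_s: 4.9
eef_pos: [574.2, 137.4, 102.4]
ee_rot: [-0.0, 0.74, 0.673, -0.0]
force: [0.6, 0.2, -0.4]
grip_width: 0.402
```

```bash
python3 snap.py 4; python3 - <<'E'
from h import *
s=pickle.load(open("scene4.pkl","rb"));crop(s,"pics/s4c.png",275,165,345,240,8)
E
```

```text
5.0 [574.27533895 137.41381765 102.63197132] [1.97250020e-05 7.39547351e-01 6.73104534e-01 3.33915297e-05] [-0.47206831  0.08904872  0.11177491] 0.40083803342756114
```

View pics/s4c.png

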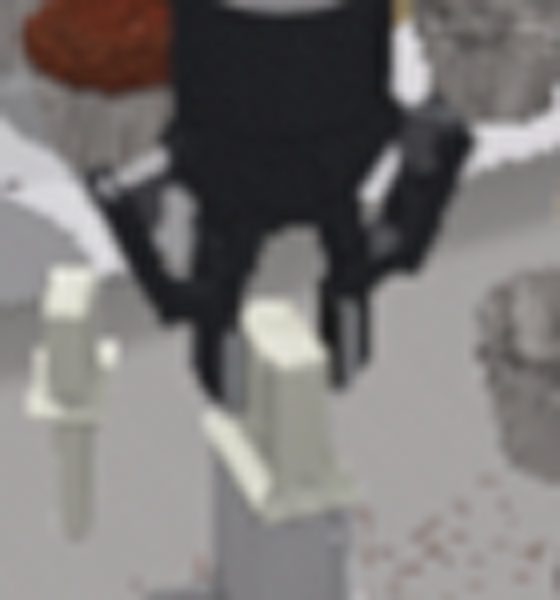

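```bash
python3 - <<'E'
from h import *
t=pickle.load(open("top1.pkl","rb"));crop(t,"pics/t1c.png",250,180,340,260,7)
t=pickle.load(open("top4.pkl","rb"));crop(t,"pics/t4c.png",240,150,340,260,6)
t=pickle.load(open("top1.pkl","rb"))
T=np.array([569.4,105.5,269.9]);M=Rq([0,.7405,.6721,0])
for p in([0,0,0],[11,-42,-13],[-11,-42,-13],[11,-57,-13],[-11,-57,-13],[38,-42,-73],[-38,-42,-73],[0,-57,-60]): print(p,((proj(t,T+M@p)-[250,180]+.5)*7).round())
E
```

```text
[0, 0, 0] [370. 307.]
[11, -42, -13] [300. 462.]
[-11, -42, -13] [392. 472.]
[11, -57, -13] [293. 524.]
[-11, -57, -13] [384. 534.]
[38, -42, -73] [157. 406.]
[-38, -42, -73] [498. 442.]
[0, -57, -60] [324. 499.]
```

View pics/t1c.png

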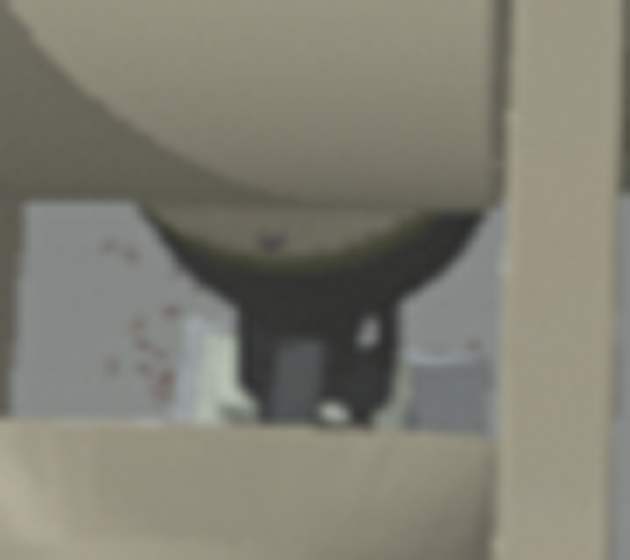

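View pics/t4c.png

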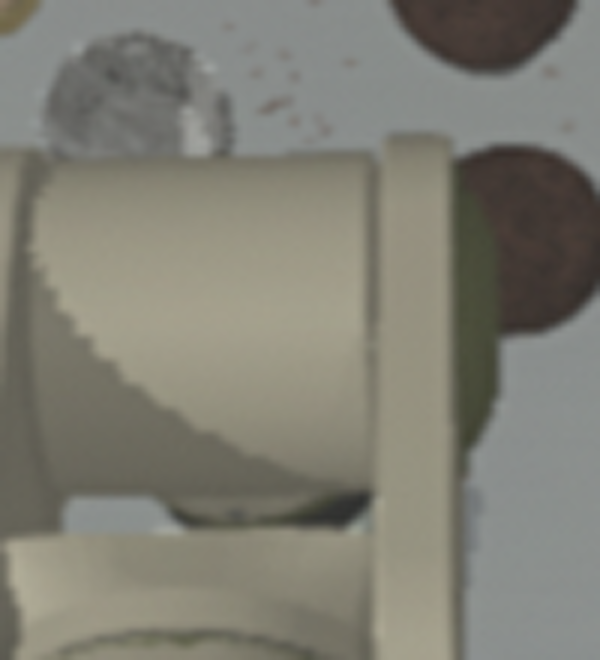

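Request:
drive_tool(gripper=[0.4,0.4,0.4,0.4], dp=[[0,0,0.005],[0,0,0.01],[0,0,0.015],[0,0,0.015]], twist=[0,0,0,0])

```text
time_s: 5.4
eef_pos: [574.2, 137.4, 99.4]
ee_rot: [-0.0, 0.74, 0.673, -0.0]
force: [0.6, -0.2, -0.6]
grip_width: 0.402
```

Request:
drive_tool(gripper=[0.4,0.4,0.4,0.4], dp=[[0,0,0.005],[0,0,0.01],[0,0,0.015],[0,0,0.015]], twist=[0,0,0,0])

```text
time_s: 5.8
eef_pos: [574.2, 137.4, 96.4]
ee_rot: [-0.0, 0.74, 0.673, -0.0]
force: [-0.2, 0.3, 0.1]
grip_width: 0.4
```

```bash
python3 snap.py 5; python3 - <<'E'
from h import *
s=pickle.load(open("scene5.pkl","rb"));crop(s,"pics/s5c.png",275,165,345,240,8)
E
```

```text
5.9 [574.24948658 137.40172391  96.5958846 ] [-2.91395800e-06  7.39552322e-01  6.73099073e-01 -8.65378163e-06] [-0.77506633 -0.09244195 -0.52703073] 0.4009642612158671
```

View pics/s5c.png

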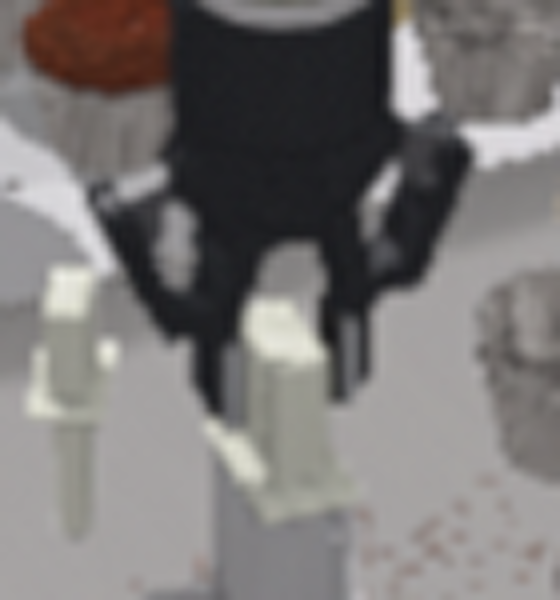

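Request:
drive_tool(gripper=[0,0,0,0,0,0,0], dp=[[0,0,0],[0,0,0],[0,0,0],[0,0,0],[0,0,0],[0,0,0],[0,0,0]], twist=[0,0,0,0,0,0,0], newtons=70)

```text
time_s: 6.6
eef_pos: [574.3, 137.4, 96.7]
ee_rot: [0.0, 0.74, 0.673, 0.0]
force: [-1.0, -0.4, 3.2]
grip_width: 0.247
```

```bash
python3 snap.py 6; python3 - <<'E'
from h import *
s=pickle.load(open("scene6.pkl","rb"));crop(s,"pics/s6c.png",275,165,345,240,8)
E
```

```text
6.7 [574.27437509 137.42207942  96.73636383] [4.21603376e-05 7.39551297e-01 6.73100196e-01 6.02908764e-05] [-2.09058552  0.41917142  3.58834661] 0.24614139767982504
```

View pics/s6c.png

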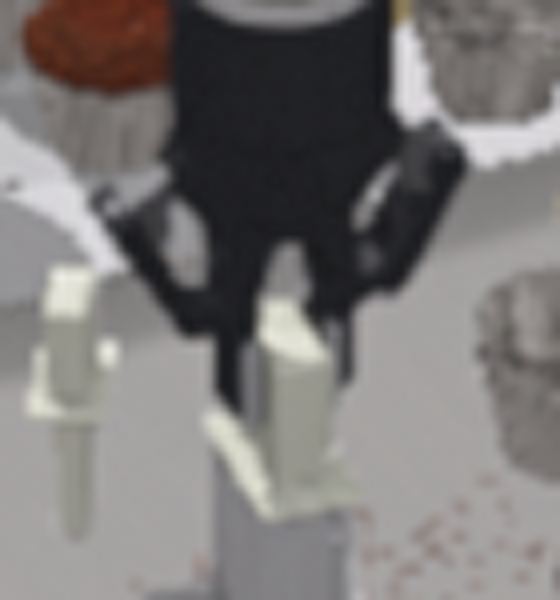

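Request:
drive_tool(gripper=[0,0,0,0,0,0,0,0,0,0,0], dp=[[0,0,-0.05],[0,0,-0.1],[0,0,-0.2],[0,0,-0.3],[0,0,-0.4],[0,0,-0.5],[0,0,-0.6],[0,0,-0.7],[0,0,-0.78],[0,0,-0.8],[0,0,-0.8]], twist=[0,0,0,0,0,0,0,0,0,0,0])

```text
time_s: 7.8
eef_pos: [574.3, 137.4, 257.0]
ee_rot: [0.0, 0.74, 0.673, 0.0]
force: [-0.6, -0.6, -2.5]
grip_width: 0.247
```

```bash
python3 snap.py 7; python3 - <<'E'
from h import *
s=pickle.load(open("scene7.pkl","rb"));crop(s,"pics/s7c.png",265,120,355,240,5)
t=pickle.load(open("top7.pkl","rb"));crop(t,"pics/t7c.png",240,180,340,280,5)
E
```

```text
7.9 [573.93370194 137.38127199 255.72094823] [-4.73814984e-04  7.39558269e-01  6.73092134e-01 -5.66773257e-04] [ 0.28091858 -0.33770518 -1.54214668] 0.24599790776565042
```

View pics/s7c.png

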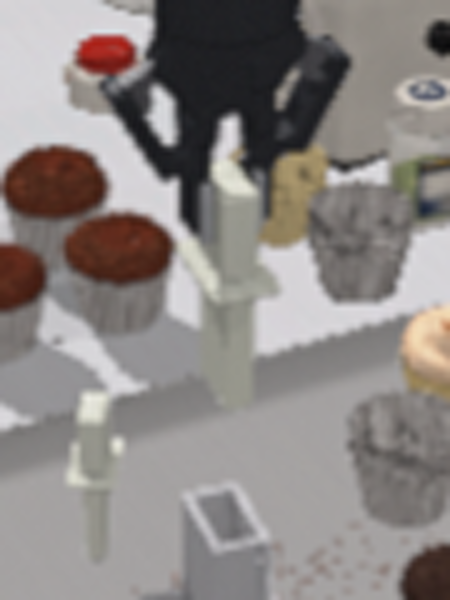

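Request:
drive_tool(gripper=[0,0,0,0,0,0,0,0], dp=[[-0.1,-0.01,0],[-0.25,-0.03,0],[-0.4,-0.04,0],[-0.55,-0.06,0],[-0.7,-0.08,0],[-0.83,-0.09,0],[-0.92,-0.103,0],[-0.923,-0.103,0]], twist=[0,0,0,0,0,0,0,0])

```text
time_s: 8.7
eef_pos: [535.8, -46.1, 255.8]
ee_rot: [-0.001, 0.74, 0.672, -0.001]
force: [-0.3, 0.1, -1.1]
grip_width: 0.247
```

Request:
drive_tool(gripper=[0,0,0,0,0,0,0,0,0], dp=[[-0.1,-0.01,0],[-0.25,-0.03,0],[-0.4,-0.04,0],[-0.55,-0.06,0],[-0.7,-0.08,0],[-0.83,-0.09,0],[-0.92,-0.103,0],[-0.923,-0.103,0],[-0.923,-0.103,0]], twist=[0,-0.03,-0.06,-0.09,-0.12,-0.139,-0.139,-0.139,-0.139])

```text
time_s: 9.6
eef_pos: [498.8, -225.5, 256.1]
ee_rot: [-0.001, 0.662, 0.75, 0.0]
force: [0.1, 0.7, -1.7]
grip_width: 0.251
```

```bash
python3 snap.py 8; python3 - <<'E'
from h import *
s=pickle.load(open("scene8.pkl","rb"));crop(s,"pics/s8c.png",295,210,405,340,5)
t=pickle.load(open("top8.pkl","rb"));crop(t,"pics/t8c.png",410,200,540,330,5)
E
```

```text
9.7 [ 498.9188291  -225.10179858  256.45635587] [-1.97794000e-04  6.61372288e-01  7.50057757e-01  1.36165947e-04] [-0.94321939 -0.02304703 -2.20920756] 0.2512704287637264
```

View pics/s8c.png

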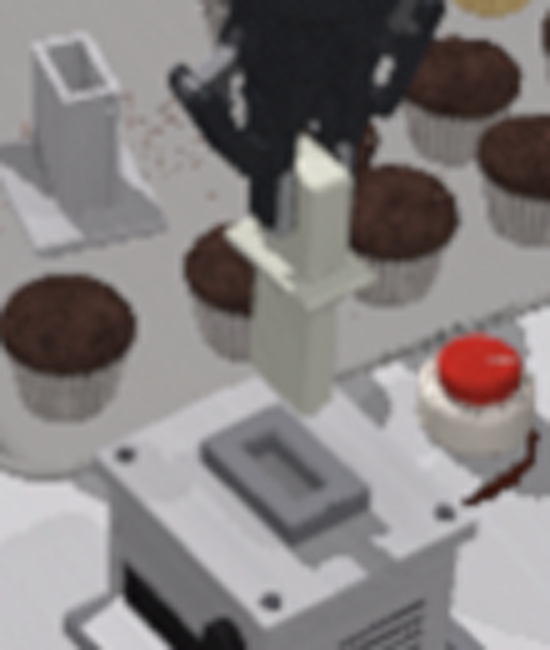

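View pics/t8c.png

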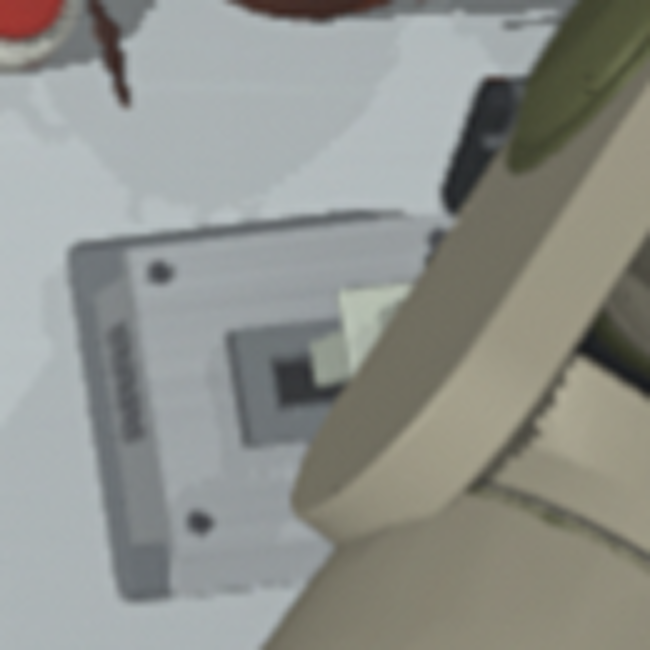

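```bash
python3 - <<'E'
from h import *
s=pickle.load(open("scene8.pkl","rb"));crop(s,"pics/s8a.png",335,235,375,295,10);crop(s,"pics/s8b.png",330,285,375,325,14)
crop(s,"pics/s8r.png",295,210,335,240,14)
t=pickle.load(open("top8.pkl","rb"));crop(t,"pics/t8a.png",450,250,500,295,14)
E
```

```text
(no output)
```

View pics/s8a.png

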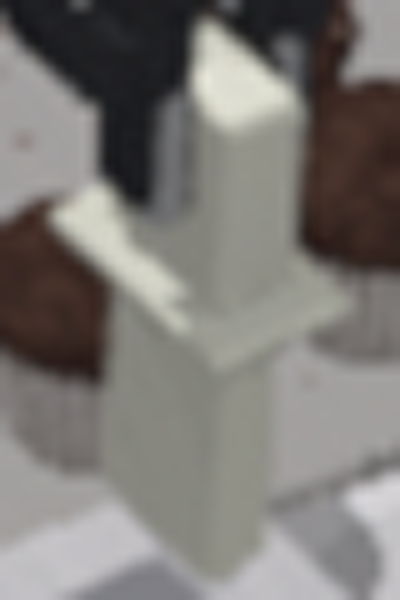

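View pics/s8b.png

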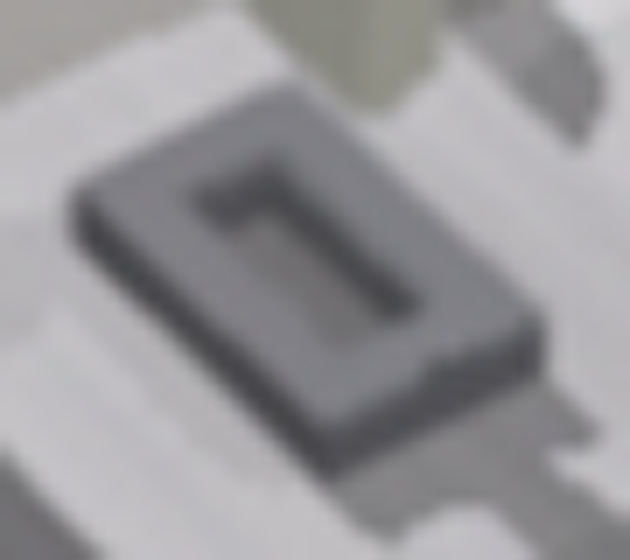

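View pics/t8a.png

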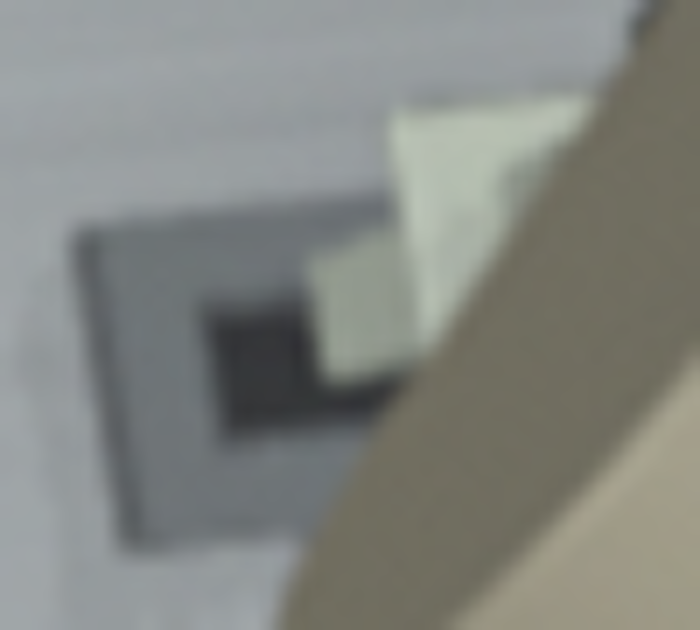

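View pics/s8r.png

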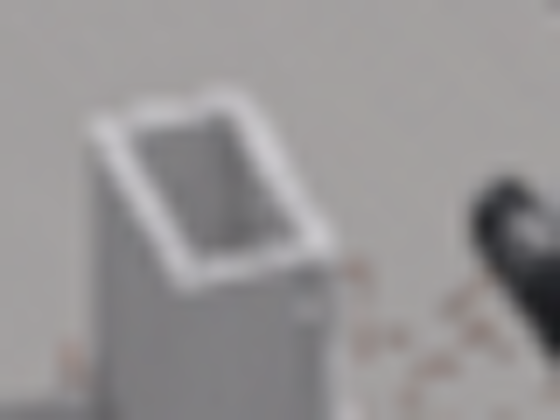

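```bash
cat > rel.py <<'E'
from h import *
from scipy.optimize import least_squares
def px(l,o,k): return [(o[0]+(a+.5)/k-.5,o[1]+(b+.5)/k-.5) for a,b in l]
s=pickle.load(open("scene8.pkl","rb"));t=pickle.load(open("top8.pkl","rb"))
G=[];P=[]
G+=[(s,l,u,(1,1)) for l,u in zip([(-23,35,134),(23,35,134),(23,-35,134),(-23,-35,134),(-9,21,134),(9,21,134),(9,-21,134),(-9,-21,134)],
  px([(78,195),(290,85),(545,320),(325,430),(190,205),(275,160),(420,305),(325,345)],(330,285),14))]
G+=[(t,l,u,(1,1)) for l,u in zip([(23,35,134),(-23,35,134),(9,21,134),(-9,21,134)],px([(95,232),(140,548),(208,308),(228,440)],(450,250),14))]
# from top0, slot right edge
G+=[(t,l,u,(1,1)) for l,u in zip([(9,-21,134),(-9,-21,134)],px([(392,237),(400,292)],(420,230),6))]
# pusher, z relative to collar underside
P+=[(s,l,u,w) for l,u,w in zip([(-19,31,6),(-19,-31,0),(19,-31,0),(-8,20,-45),(-8,-20,-45),(8,-20,-45)],
  px([(48,212),(215,372),(345,305),(107,400),(210,470),(269,440)],(335,235),10),[(1,1),(1,1),(1,1),(1,0),(1,0),(1,0)])]
P+=[(t,l,u,w) for l,u,w in zip([(19,31,6),(8,20,-75),(-8,20,-75)],px([(392,115),(308,265),(325,385)],(450,250),14),[(1,1)]*3)]
def T(p,l,z): return R.from_euler('z',p[2]).as_matrix()@np.array(l,float)+[p[0],p[1],z]
def res(q,raw=False):
    r=[]
    for obs,p,z in((G,q[:3],0),(P,q[3:6],q[6])):
        for c,l,u,w in obs:
            o=q[7:9] if c is s else q[9:11]
            r+=list((proj(c,T(p,l,z))+o-u)*w)
    if raw: return np.array(r).reshape(-1,2)
    r+=[(q[5]-.1254)/.005,(q[6]-255)/6,*(np.array(q[7:9])/2),*(np.array(q[9:11])/1.0)]
    return np.array(r)
q=least_squares(res,[498,-228,.125,499,-226,.125,255,0,0,0,0],loss='soft_l1')
x=q.x;print(np.round(x,3)); print(np.round(res(x,True),1).tolist())
J=np.linalg.inv(q.jac.T@q.jac); d=x[3:5]-x[:2]; print("pusher-slot world",d)
S=np.zeros((2,11));S[0,0]=S[1,1]=-1;S[0,3]=S[1,4]=1; print("sd(px~0.5)",.5*np.sqrt(np.diag(S@J@S.T)))
E
python3 rel.py
```

```text
[ 4.97468e+02 -2.27495e+02  1.26000e-01  4.99074e+02 -2.26397e+02
  1.26000e-01  2.57259e+02 -5.33000e-01  1.46500e+00 -3.00000e-03
 -1.56000e-01]
[[-0.7, -0.6], [-0.1, -0.3], [0.1, 0.1], [-0.2, 0.3], [-0.3, -0.2], [-0.2, -0.0], [0.5, 0.0], [1.0, 0.3], [-0.4, -0.6], [0.2, 0.1], [-0.3, 0.2], [-0.2, -0.1], [0.3, 0.2], [0.6, 0.1], [-0.5, -1.1], [-0.2, 0.3], [0.8, 0.6], [-0.2, -0.0], [0.3, 0.0], [0.1, 0.0], [0.1, -0.1], [-0.3, 0.1], [-0.0, 0.1]]
pusher-slot world [1.60561383 1.09767003]
sd(px~0.5) [0.54025011 0.58070644]
```

Request:
drive_tool(gripper=[0,0,0,0,0,0], dp=[[-0.0045,-0.0086,0.04],[-0.0045,-0.0086,0.08],[-0.0045,-0.0086,0.12],[-0.0045,-0.0086,0.16],[-0.0045,-0.0086,0.18],[-0.0045,-0.0086,0.18]], twist=[0,0,0,0,0,0])

```text
time_s: 10.3
eef_pos: [496.8, -227.3, 219.9]
ee_rot: [-0.001, 0.662, 0.75, -0.0]
force: [0.1, 0.1, -1.6]
grip_width: 0.247
```

```bash
python3 snap.py 9; python3 - <<'E'
from h import *
s=pickle.load(open("scene9.pkl","rb"));crop(s,"pics/s9b.png",325,250,380,325,8)
t=pickle.load(open("top9.pkl","rb"));crop(t,"pics/t9a.png",450,250,500,295,14)
E
```

```text
10.4 [ 497.06437958 -227.47503692  220.77155573] [1.62506797e-04 6.61820060e-01 7.49662712e-01 1.88104480e-05] [-0.19939066  0.02087872 -1.59684873] 0.25149275799384757
```

View pics/s9b.png

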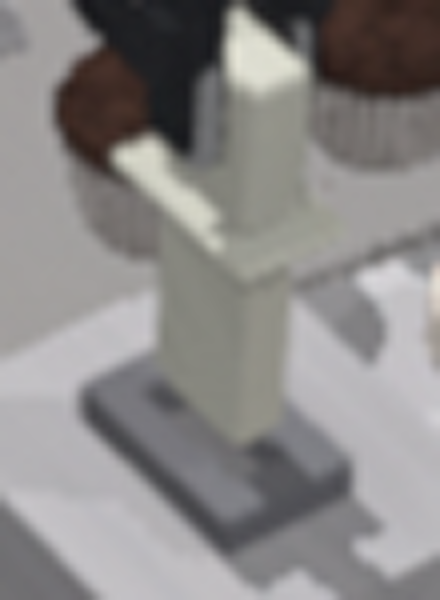

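View pics/t9a.png

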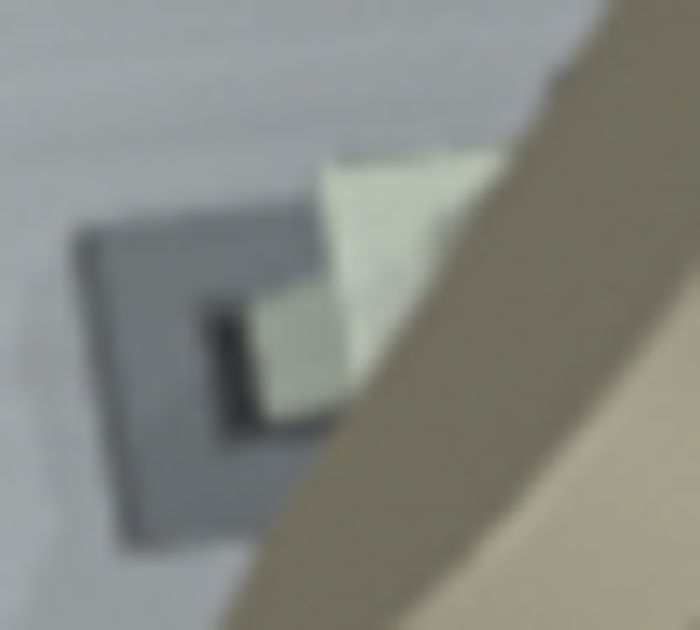

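```bash
sed -e '/^P+=/d' -e '/^  px(\[(48,212)/d' -e 's/scene8/scene9/;s/top8/top9/' -e 's/-255)/-221)/;s/,255,0,0,0,0/,221,0,0,0,0/' rel.py > rel9.py
python3 - <<'E'
a=open('rel9.py').read()
a=a.replace("# pusher, z","""P+=[(s,l,u,w) for l,u,w in zip([(-19,31,6),(-19,-31,0),(19,-31,0),(-8,20,-40),(-8,-20,-40),(8,-20,-40)],px([(110,155),(243,288),(343,222),(160,300),(236,370),(287,340)],(325,250),8),[(1,1),(1,1),(1,1),(1,0),(1,0),(1,0)])]
P+=[(t,l,u,w) for l,u,w in zip([(19,31,6),(8,20,-75),(-8,20,-75)],px([(320,165),(246,298),(265,422)],(450,250),14),[(1,1)]*3)]
# pusher, z""")
open('rel9.py','w').write(a)
E
sed -i 's/(330,285),14/(330,285),14/' rel9.py; python3 rel9.py
```

```text
[ 4.97552e+02 -2.27489e+02  1.27000e-01  4.97444e+02 -2.28209e+02
  1.25000e-01  2.21306e+02 -6.31000e-01  1.50800e+00  1.50000e-02
 -1.86000e-01]
[[-0.8, -0.6], [-0.1, -0.3], [0.1, 0.1], [-0.3, 0.3], [-0.4, -0.2], [-0.2, 0.0], [0.4, 0.1], [0.9, 0.3], [-0.4, -0.6], [0.2, 0.1], [-0.2, 0.1], [-0.2, -0.2], [0.3, 0.1], [0.6, 0.0], [-0.3, -1.1], [-0.2, -0.2], [1.1, 1.5], [-0.4, -0.0], [0.8, -0.0], [0.1, -0.0], [0.2, -0.1], [-0.2, 0.7], [-0.2, 0.0]]
pusher-slot world [-0.10864146 -0.72052236]
sd(px~0.5) [0.56505113 0.60589925]
```

Request:
drive_tool(gripper=[0,0,0,0,0,0,0], dp=[[0.0025,0,0],[0.0025,0,0.01],[0.0025,0,0.02],[0.0025,0,0.03],[0.0025,0,0.04],[0.0025,0,0.05],[0.0025,0,0.05]], twist=[0,0,0,0,0,0,0])

```text
time_s: 11.1
eef_pos: [496.8, -226.8, 210.3]
ee_rot: [-0.0, 0.662, 0.75, -0.0]
force: [-0.1, 0.9, -1.6]
grip_width: 0.248
```

Request:
drive_tool(gripper=[0,0,0,0], dp=[[0,0,0.01],[0,0,0.015],[0,0,0.02],[0,0,0.02]], twist=[0,0,0,0])

```text
time_s: 11.5
eef_pos: [496.9, -226.9, 206.5]
ee_rot: [-0.0, 0.662, 0.75, -0.0]
force: [0.1, -0.1, -1.6]
grip_width: 0.25
```

Request:
drive_tool(gripper=[0,0,0,0,0], dp=[[0,0,0.01],[0,0,0.02],[0,0,0.03],[0,0,0.04],[0,0,0.04]], twist=[0,0,0,0,0])

```text
time_s: 12.0
eef_pos: [496.8, -226.8, 198.2]
ee_rot: [-0.0, 0.662, 0.75, -0.0]
force: [-0.3, -0.1, -0.9]
grip_width: 0.25
```

```bash
python3 snap.py 10; python3 - <<'E'
from h import *
s=pickle.load(open("scene10.pkl","rb"));crop(s,"pics/s10b.png",325,250,380,325,8)
E
```

```text
12.1 [ 496.94201279 -226.89549905  198.58583599] [-1.41396887e-05  6.61807785e-01  7.49673566e-01  5.20434558e-06] [-0.90756341  0.8795366  -0.38986838] 0.24878663831796952
```

View pics/s10b.png

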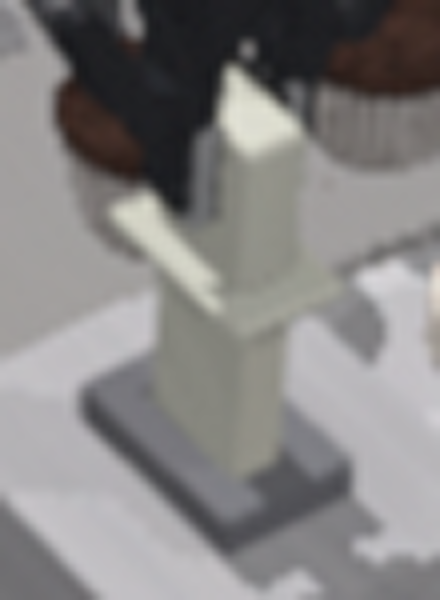

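Request:
drive_tool(gripper=[0,0,0,0,0,0,0,0,0,0,0], dp=[[0,0,0.015],[0,0,0.03],[0,0,0.045],[0,0,0.06],[0,0,0.075],[0,0,0.09],[0,0,0.105],[0,0,0.12],[0,0,0.135],[0,0,0.15],[0,0,0.15]], twist=[0,0,0,0,0,0,0,0,0,0,0])

```text
time_s: 13.2
eef_pos: [496.8, -226.8, 168.1]
ee_rot: [-0.0, 0.662, 0.75, -0.0]
force: [0.3, 0.4, -1.9]
grip_width: 0.247
```

Request:
drive_tool(gripper=[0,0,0,0,0,0,0,0,0,0,0], dp=[[0,0,0.01],[0,0,0.02],[0,0,0.03],[0,0,0.04],[0,0,0.05],[0,0,0.06],[0,0,0.07],[0,0,0.08],[0,0,0.09],[0,0,0.1],[0,0,0.1]], twist=[0,0,0,0,0,0,0,0,0,0,0])

```text
time_s: 14.3
eef_pos: [497.0, -226.9, 148.5]
ee_rot: [0.0, 0.662, 0.75, 0.0]
force: [1.1, -0.1, 3.9]
grip_width: 0.248
```

```bash
python3 snap.py 11; python3 - <<'E'
from h import *
s=pickle.load(open("scene11.pkl","rb"));crop(s,"pics/s11b.png",325,250,380,325,8)
E
```

```text
14.4 [ 496.99223326 -226.96353223  148.71173939] [1.37678824e-04 6.61807347e-01 7.49673940e-01 1.19208554e-05] [-0.03913575  0.19602523  3.62300243] 0.24331550644777608
```

View pics/s11b.png

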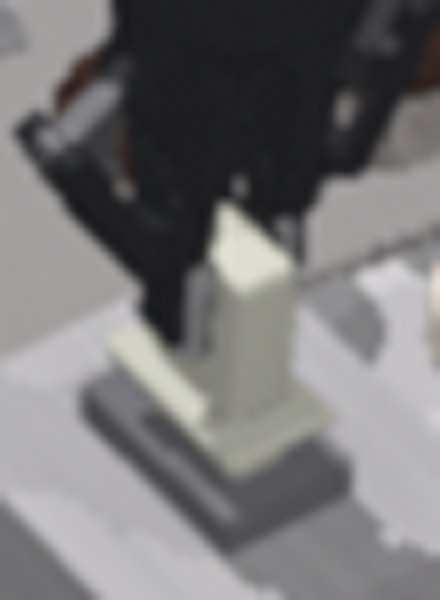

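Request:
drive_tool(gripper=[0,0,0,0,0,0,0], dp=[[0,0,0.01],[0,0,0.02],[0,0,0.03],[0,0,0.04],[0,0,0.05],[0,0,0.06],[0,0,0.06]], twist=[0,0,0,0,0,0,0])

```text
time_s: 15.1
eef_pos: [497.0, -226.9, 136.5]
ee_rot: [0.0, 0.662, 0.75, 0.0]
force: [0.6, -0.1, 5.3]
grip_width: 0.248
```

Request:
drive_tool(gripper=[0,0,0], dp=[[0,0,0.005],[0,0,0.01],[0,0,0.01]], twist=[0,0,0])

```text
time_s: 15.4
eef_pos: [497.0, -227.0, 135.7]
ee_rot: [0.001, 0.662, 0.75, -0.0]
force: [-2.9, 1.1, 14.5]
grip_width: 0.247
```

Request:
drive_tool(gripper=[0,0,0], dp=[[0,0,0.005],[0,0,0.005],[0,0,0.005]], twist=[0,0,0])

```text
time_s: 15.7
eef_pos: [497.1, -227.0, 135.7]
ee_rot: [0.001, 0.662, 0.75, -0.0]
force: [-6.7, 4.1, 21.6]
grip_width: 0.247
```

```bash
python3 snap.py 12; python3 - <<'E'
from h import *
s=pickle.load(open("scene12.pkl","rb"));crop(s,"pics/s12b.png",325,255,380,325,10)
t=pickle.load(open("top12.pkl","rb"));crop(t,"pics/t12a.png",440,240,510,300,10)
E
```

```text
15.8 [ 497.06882163 -227.01940558  135.67895506] [ 8.26149097e-04  6.61714018e-01  7.49755873e-01 -8.76587468e-05] [-6.10454457  3.13233642 21.93345877] 0.254951055934015
```

View pics/s12b.png

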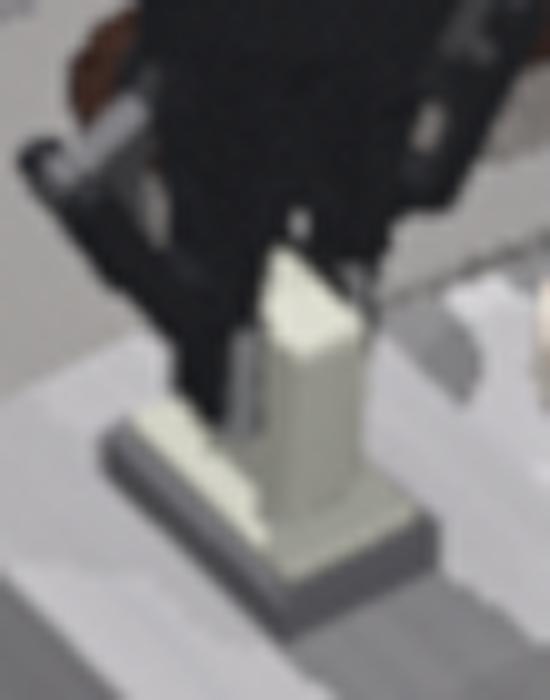

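View pics/t12a.png

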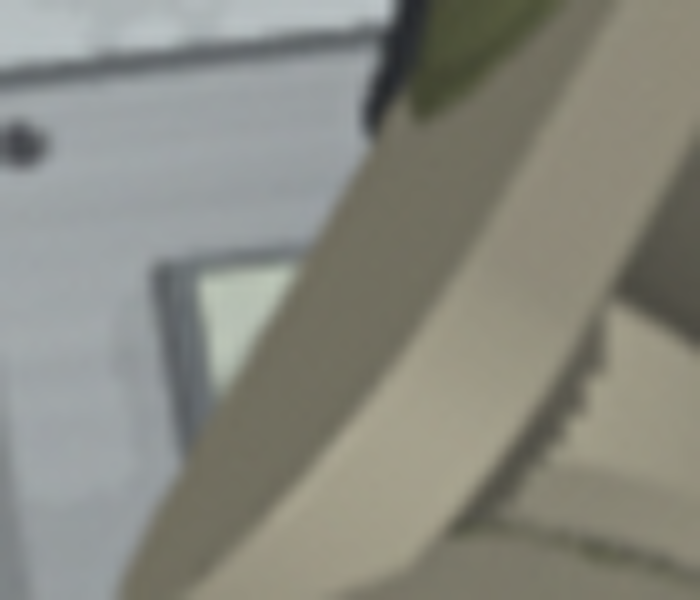

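View pics/scene12.png

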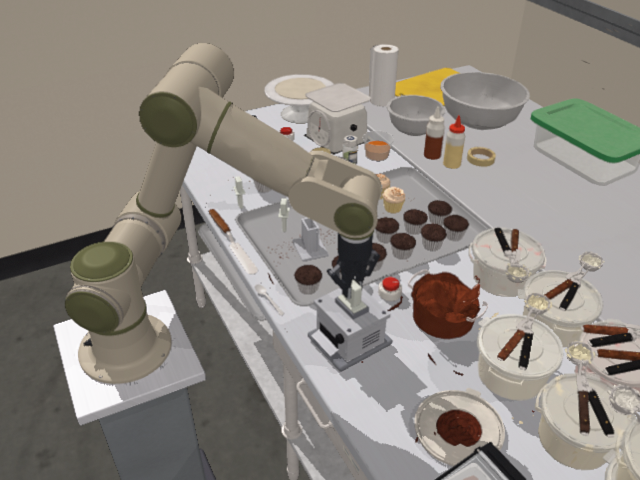

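The collar sits flush on the neck and the force is steady at about 22 N, so I'm handing in while holding.

```bash
python3 -c "
from rig import job
print(job.finish_job())"
```

```text
the job is handed in; nothing more can be done
None
```

I took the largest white pusher from its stand by the grip. I lined it up over the feed slot with both cameras and lowered it until the collar met the feed neck. I then handed the job in at 15.8 s while still gripping and pressing; no verdict is reported.

**Last checks, all good:**
- **Seated:** the scene picture shows the collar flush on the neck. The tool stopped at z 135.7 mm and would go no lower.
- **Force:** the upward reading rose smoothly through the spring travel, then to a steady 22 N at contact.
- **Alignment:** just before insertion, the pusher was about 0.7 mm from the slot centre. I took out 0.5 mm of that, and the yaw matched to about 0.002 rad. The tool's tilt stayed under 0.002 rad.
- **Grip:** set to 70 N, with the opening at 0.25 (about 21 mm), which fits the 22 mm grip.
- **Bystanders:** judging by eye, the cupcake, timer and teaspoon had not moved; I did not measure them. The liner stack is hidden behind the arm in the last pictures.

**Not settled:**
- **Finger height:** the fingertips looked about 20 mm higher in the scene picture than the reported tool position. I went by the picture and lowered in small steps until the grip was well held.
- **Camera offset:** the scene camera gave positions up to about 5 mm off the top camera's, so I placed the pusher relative to the slot.
- **Feed plate:** I inferred that it was down from the collar contact and the spring force, as it cannot be seen.

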